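# Set the filter dial to the long scale line

## Task

Choose the filter on the grey bench filter unit: with the fingertips against one side of the raised fin, push the round black dial round until its white index line stands opposite the one long line of the scale ring around it, and take the fingers off it. Then press the round white key beside the dial fully down and let it come up again. Only push: do not pinch the fin, do not press the key before the dial is set, do not turn the scale ring, and leave the pot, bottles, vial and timer where they stand.

Things in the scene. Friction and masses are not known exactly. Their poses are not given: they have to be found in the camera images.
- filter_unit: Low grey housing fixed to the worktop, 180 (x) x 270 (y) x 35 mm high; origin at the centre of its underside. In its frame the dial's axis stands at x 0, y +47 mm, and the key at x -40, y -87 mm; its -x side faces the robot when its yaw is 0.
- dial_axis (a point): Centre of the top face of the dial's disc, on its upright axis, 47 mm above the worktop. The dial is a black disc of radius 58 mm, the face of which is 47 mm above the worktop. On it stands one straight radial fin, 12 mm thick, reaching from 12 to 52 mm from the axis and rising 26 mm above the disc (its top is 73 mm above the worktop); a steel hub of radius 7 mm and 3 mm high sits on the axis.
- index_line (a point): Point on the dial's index direction, 60 mm from the axis (2 mm outside the disc's rim), at the height of the disc's face; it turns with the dial. The white index line runs on along the fin from its outer end to the rim, so fin and index line lie on the ray from dial_axis to this point.
- long_line (a point): Inner end of the target line on the scale ring, 60 mm from the dial's axis, 41 mm above the worktop. The ring is an aluminium disc of outer radius 82 mm under the dial, with 24 dark radial lines 15 degrees apart: 23 thin ones 7 mm long, and the target, 20 mm long and 5 mm wide. The ring is stiff and stays put unless forced; its setting differs from run to run.
- dial (a joint): Angle of the dial in rad, growing counter-clockwise seen from above; at 0 the index points along the housing's -x. It turns freely either way for more than one full turn, with a friction of 0.07 N m (about 2 N at the fin), stays where it is left and has no detents.
- fin_side_a (a point): Centre of one long upright side (40 x 26 mm) of the dial's fin, 32 mm from the axis, 13 mm above the disc and 6 mm to the clockwise side of the fin's middle plane (seen from above); pushing it turns the dial counter-clockwise.
- fin_side_b (a point): Centre of the fin's other long side, of the same size, 6 mm to the counter-clockwise side of the middle plane; pushing it turns the dial clockwise.
- key_top (a point): Centre of the top face of the round white push key, 28 mm wide, 50 mm above the worktop when up, in a black collar (40 mm wide, 41 mm above the worktop) on the housing; it is pressed straight down.
- key (a joint): Travel of the key in m: 0 up, 0.006 fully down. A spring returns it; it begins to move at 2 N and is fully down at 5 N.
- sample_pot: Sample pot with white lid, 43 mm wide, 48 mm tall, loose, standing on the housing's deck beyond the key; origin at the centre of its underside. To be left alone.
- bottle_4: Bottle with blue cap, 44 mm wide, 90 mm tall, loose, standing to the right of the filter unit; origin at the centre of its underside. To be left alone.
- bottle_6: Bottle with blue cap, 44 mm wide, 94 mm tall, loose, standing to the right of the filter unit; origin at the centre of its underside. To be left alone.
- vial_a: Small vial with black cap, 17 mm wide, 46 mm tall, loose, standing to the left of the filter unit; origin at the centre of its underside. To be left alone.
- bench_timer: White bench timer, 64 x 64 x 20 mm, loose, lying to the left of the filter unit; origin at the centre of its underside. To be left alone.

How it is judged:
By the outcome, as a careful person would: the job done as asked, in the order asked, and still so for the second after the job is handed in, with the robot touching nothing.
It also fails if it takes over 72 s, if anything falls off the work surface, if the arm or the gripper's body presses on something with over 40 N, if the wrist force passes 120 N, or if a joint passes its speed limit or range.

## Robot

A 6-joint arm with a two-finger parallel gripper is mounted at the origin on a cart in front of the work surface, level with it; the furniture and walls round the work are solid. World frame = base frame: x ahead of the robot, y to its left, z up, the work surface at z = 0. Lengths are in m, angles in degrees, forces in N, time in s.
With the tool pointing down it reaches from about 0.325 to 0.925 m from the base axis. Payload 3.1 kg.
Tool frame: the origin (TCP) lies midway between the tips of the shut fingers; the grasp point (between the pads) lies 19 mm behind it; z points along the fingers, y is the line along which they close (so a half turn about z gives the same grasp; the last joint's range is limited). The gripper opens to 85 mm and grips with 20 to 120 N. Pads are 22 mm wide; open, the fingers measure 114 mm over their backs; the gripper's body (76 mm by 85 mm) begins 54 mm behind the grasp point. The pads swing forward as they close: fully open they stand 13 mm farther back than shut.
Start: joints at [56.654, 12.427, 92.441, -0, 75.132, -6.429], TCP at [0.283, 0.557, 0.231] pointing down, gripper open.
Joint ranges: [-157.48, 157.48], [-44.54, 120.13], [17.64, 146.25], [-64.5, 244.5], [7.68, 150.69], [-147.95, 147.95]. Speed limits (degrees/s): [159.86, 159.86, 180, 180, 180, 180].

## Interface

Orientations are given as a 3x3 rotation matrix whose columns are the frame's x, y, z axes.
In Python, from rig import env, jaws, kin, eyes, workorder, telemetry gives the robot as it stands. Calls block until the motion is done:
- env.move_ptp(position, orientation): joint-space move of the TCP to a pose.
- env.movel(position, orientation=None, max_speed=0.15, until_force=None): straight line of the TCP; orientation=None keeps the orientation; max_speed is the mean speed in m/s. With until_force (N) it stops when the force on the tool has changed by that much, and returns True; else False.
- env.set_joints(angles): joint-space move.
- jaws.gripper_to(opening, force=None): finger opening in m; force is the grip in N (None keeps the last); returns when the fingers have stopped.
- env.hold(seconds).
- kin.ik(position, orientation): joint angles nearest the present ones, or None.
- eyes.grab_frame(name): name is "scene" or "top" or "wrist"; returns a dict with "pixels" (384x512x3 uint8, red, green, blue), "fx", "fy", "cx", "cy" (pixels), "R" (3x3) and "t" (3): a world point X has camera coordinates R X + t. Camera axes: x right, y down, z forward; pixel columns grow to the right and rows downward; lengths in m; the calibration is good to about 2 mm. A picture is of the moment at which its call begins. There is no depth.
A pose or a line that the arm cannot do raises env.Unreachable and nothing moves.
- workorder.finish_job(): hands the job in; it is judged then, once.
Readings, each from a call of its own:
- telemetry.current_time(): time.
- telemetry.current_joint_positions(): joint angles.
- telemetry.current_qd(): joint speeds.
- telemetry.current_tau(): joint torques, N m.
- telemetry.current_eef_pos(): TCP position.
- telemetry.current_tool_rot(): TCP orientation.
- telemetry.current_wrist_force(): force on the tool from outside, world axes, zero at the start.
- telemetry.current_torque(): the same for the moment, N m.
- telemetry.current_finger_gap(): finger opening in m.
- telemetry.current_grasp_force(): force on a finger pad.
Only numpy, scipy, OpenCV 4.12 (cv2) and the standard library are available. Lean on these libraries where they do the work, as an engineer would, in place of code of your own. Each camera call takes 0.05 s, during which the arm holds its last target. There are 200 camera calls.

## Working session

There is one attempt and no reset: what is moved stays moved. The work goes in short steps, each a Python script; the robot and the scene stay as the last script left them, time stands still between calls to the robot, and variables do not carry over. Pictures are saved under pics/ and viewed, at most 10 in all, crops included, and the job is handed in when it is done.

```bash
mkdir -p pics; ls; cat > h.py <<'E'
import numpy as np, cv2
from rig import env, jaws, kin, eyes, workorder, telemetry
def grab(n,f):
    d=eyes.grab_frame(n); cv2.imwrite('pics/'+f+'.png',d['pixels'][:,:,::-1]); np.savez('pics/'+f+'.npz',**d); return d
def ray(d,u,v,z):
    R=np.array(d['R']);t=np.array(d['t']); c=-R.T@t
    w=R.T@np.array([(u-d['cx'])/d['fx'],(v-d['cy'])/d['fy'],1]); return c+w*(z-c[2])/w[2]
def proj(d,X):
    p=np.array(d['R'])@np.array(X)+np.array(d['t']); return d['fx']*p[0]/p[2]+d['cx'],d['fy']*p[1]/p[2]+d['cy']
E
python3 - <<'E'
from h import *
for n in ('scene','top'):
    d=grab(n,n+'0'); print(n,-np.array(d['R']).T@d['t'],d['fx'])
a=np.hstack([cv2.imread('pics/scene0.png'),cv2.imread('pics/top0.png')])
print(telemetry.current_time())
E
```

```text
pics
scene [ 0.01853553 -0.39953775  0.87054065] 490.7645514234148
top [0.39757959 0.05775809 0.91621697] 370.5377760328054
0.1
```

View pics/top0.png

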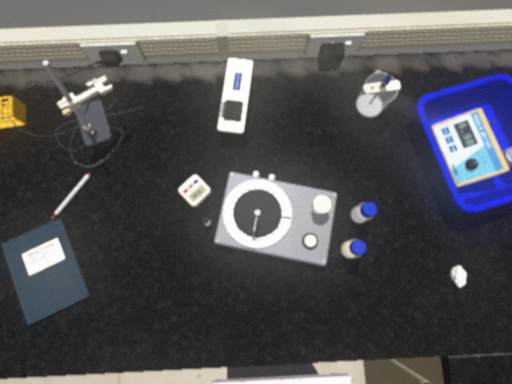

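View pics/scene0.png

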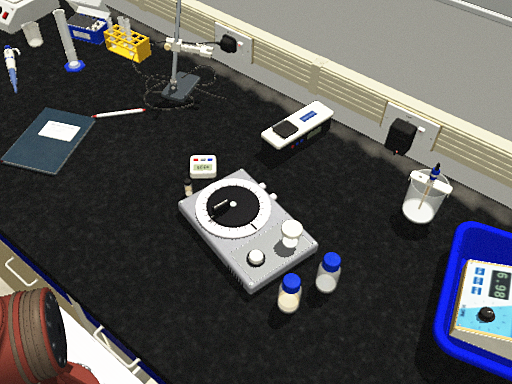

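The top view shows the dial centre near (257,213), its index pointing down to about (254,238), the long line to the right at about (290,217), and the key at (311,240). The scene view agrees. Next I'll look from closer with the wrist camera.

```bash
python3 - <<'E'
from h import *
d=dict(np.load('pics/top0.npz'))
for n,u,v,z in (('dial',257,213,.045),('ll',290,217,.041),('idx',254,238,.047),('key',311,240,.05)): print(n,ray(d,u,v,z))
c=ray(d,257,213,.045)
jaws.gripper_to(0.0)
R=np.array(telemetry.current_tool_rot()); print(R.round(2))
env.move_ptp([c[0]-.06,c[1]-.02,.30],np.array([[1,0,0],[0,-1,0],[0,0,-1.]]))
w=grab('wrist','w1'); print('cam',-np.array(w['R']).T@w['t'],w['R'].round(2),telemetry.current_joint_positions(),telemetry.current_time())
E
```

```text
dial [0.52689358 0.03785186 0.045     ]
ll [ 0.51427447 -0.0401762   0.041     ]
idx [0.46813779 0.0477928  0.047     ]
key [ 0.45713011 -0.08426513  0.05      ]
[[-0.89  0.45  0.  ]
 [ 0.45  0.89  0.  ]
 [ 0.    0.   -1.  ]]
cam [0.55103518 0.01799342 0.44322019] [[ 0.   -1.   -0.  ]
 [-0.95 -0.    0.32]
 [-0.32 -0.   -0.95]] [-6.35781164e+00 -1.03931448e+01  1.08248715e+02  1.36743795e-02
  8.21563457e+01  8.35655913e+01] 2.9833
```

View pics/w1.png

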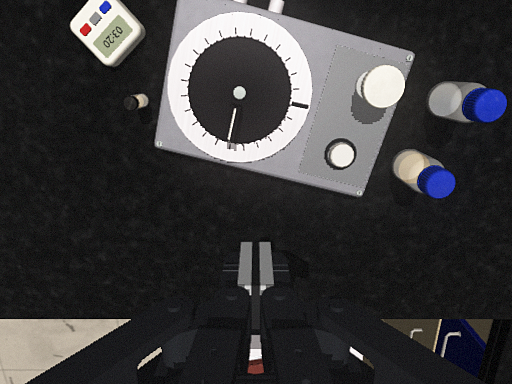

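The wrist view shows the hub at (239,93), the index mark at the rim at (231,147), the long line at about (300,105) and the key at (341,154). I'll refine these with masks.

```bash
cat > m.py <<'E'
from h import *
def blob(mask,u,v):
    n,l,s,c=cv2.connectedComponentsWithStats(mask.astype(np.uint8)); k=[i for i in range(1,n) if s[i,4]>15]
    i=min(k,key=lambda i:np.hypot(*(c[i]-(u,v)))); return c[i],s[i],l==i
def ang(a): return np.degrees(np.arctan2(a[1],a[0]))
def pol(d,c,z,r,th):   # grey samples along circle(s)
    g=cv2.cvtColor(d['pixels'],cv2.COLOR_RGB2GRAY)
    P=np.array([[proj(d,[c[0]+q*np.cos(t),c[1]+q*np.sin(t),z]) for t in th] for q in r],np.float32)
    return cv2.remap(g,P[...,0].copy(),P[...,1].copy(),cv2.INTER_LINEAR).astype(float)
def measure(d,c0):
    g=cv2.cvtColor(d['pixels'],cv2.COLOR_RGB2GRAY).astype(int)
    u,v=proj(d,[*c0,.05]); yy,xx=np.mgrid[:384,:512]
    m=(g>110)&(np.hypot(xx-u,yy-v)<12)
    c,s,_=blob(m,u,v); hub=ray(d,*c,.050)[:2]
    th=np.radians(np.arange(0,360,.25))
    A=pol(d,hub,.041,np.arange(.070,.0785,.001),th).mean(0)   # beyond the thin lines
    w=np.clip(np.median(A)*.75-A,0,None); w[w<.3*w.max()]=0
    L=np.degrees(np.angle((w*np.exp(1j*th)).sum()))
    B=pol(d,hub,.047,np.arange(.0535,.0575,.0005),th).mean(0)
    w2=np.clip(B-np.median(B)-40,0,None); w2[w2<.4*w2.max()]=0
    I=np.degrees(np.angle((w2*np.exp(1j*th)).sum()))
    print('hub',hub,'long',L,(w>0).sum()/4,'index',I,(w2>0).sum()/4, 'err',(L-I+180)%360-180)
    return hub,L,I
E
python3 - <<'E'
from m import *
d=dict(np.load('pics/w1.npz'))
hub,L,I=measure(d,ray(d,239,93,.05)[:2])
g=cv2.cvtColor(d['pixels'],cv2.COLOR_RGB2GRAY).astype(int)
yy,xx=np.mgrid[:384,:512]
c,s,_=blob((g>160)&(np.hypot(xx-341,yy-153)<22),341,153); print('key',c,s,ray(d,*c,.05))
# housing yaw from key/dial: local vector (-.040,-.134)
k=ray(d,*c,.05)[:2]-hub; print(np.hypot(*k),np.hypot(.04,.134),'yaw',ang(k)-ang((-.04,-.134)))
b=(g<70)&(np.hypot(xx-239,yy-93)<62)
e,s,_=blob(b,239,90);print('disc centroid/box',e,s,[ray(d,*p,.047)[:2].round(4) for p in (e,)])
E
```

```text
hub [0.52933086 0.03614647] long -101.96957058298439 3.5 index 166.26966822522382 1.75 err 91.7607611917918
key [341.91626794 154.85885167] [331 144  23  23 418] [ 0.45840024 -0.08387071  0.05      ]
0.1394104508570642 0.13984276885130673 yaw -13.962495760497973
disc centroid/box [239.190311    89.28803828] [ 188   36  103  109 8360] [array([0.5322, 0.0359])]
```

```bash
python3 - <<'E'
from m import *
d=dict(np.load('pics/w1.npz'));im=d['pixels'][20:180,160:370,::-1].copy()
im=cv2.resize(im,None,fx=3.6,fy=3.6,interpolation=cv2.INTER_CUBIC)
for a,z,col in ((166.3,.047,(0,0,255)),(170,.047,(0,255,0)),(-102,.041,(255,0,0))):
    for r in (.058,.06,.08):
        u,v=proj(d,[.52933+r*np.cos(np.radians(a)),.03615+r*np.sin(np.radians(a)),z]); cv2.circle(im,(int((u-160+.5)*3.6),int((v-20+.5)*3.6)),2,col,-1)
cv2.imwrite('pics/c1.png',im)
E
```

```text
(no output)
```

View pics/c1.png

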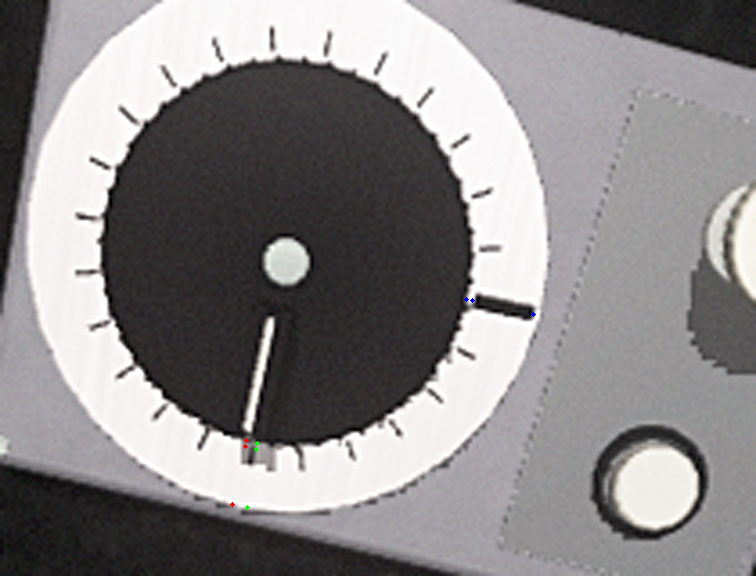

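The crop shows that the bright line is on the fin's top (z = 73 mm), running from crop (270,320) to (247,432) and hiding the rim mark. I'll fit that line on the z = 0.073 plane. The long line and key fits look good.

```bash
cat >> m.py <<'E'
def index(d,hub,L,guess):
    """direction of the white line on the fin's top, z=.073"""
    g=cv2.cvtColor(d['pixels'],cv2.COLOR_RGB2GRAY).astype(int); q=np.radians(guess); f=np.array([np.cos(q),np.sin(q)])
    yy,xx=np.nonzero(g>100); P=np.array([ray(d,x,y,.073)[:2] for x,y in zip(xx,yy)])-hub
    r=P@f; s=P@[-f[1],f[0]]
    k=(r>.014)&(r<.048)&(abs(s)<.018)
    # only within disc in picture
    p=P[k]; vx,vy,x0,y0=cv2.fitLine(p.astype(np.float32),cv2.DIST_HUBER,0,.001,.001).ravel()
    v=np.array([vx,vy]); v*=np.sign(v@f); off=float(np.array([x0,y0])@[-v[1],v[0]])
    I=ang(v); M=ang(p.mean(0)); print('index dir',I,'via centre',M,'axis offset mm',off*1e3,'n',k.sum(),'err',(L-I+180)%360-180); return I
E
python3 - <<'E'
from m import *
d=dict(np.load('pics/w1.npz'))
hub,L,I=measure(d,ray(d,239,93,.05)[:2])
index(d,hub,L,169)
print(kin.ik([.53,.036,.06],np.array([[1,0,0],[0,-1,0],[0,0,-1.]])))
E
```

```text
hub [0.52933086 0.03614647] long -101.96957058298439 3.5 index 166.26966822522382 1.75 err 91.7607611917918
index dir 166.55095 via centre 166.51654107987017 axis offset mm -0.018746592104434967 n 86 err 91.47948032033594
[-3.68617216e+00  1.35353004e+01  1.11682106e+02 -2.54444375e-14
  5.47825939e+01  8.63138278e+01]
```

```bash
cat >> m.py <<'E'
HUB=np.array([.52933,.03615])
def pose(th,gap,z=.055,r=.034,s=1):
    """TCP pose, tool -s*x along the push tangent; gap = finger side to fin side, s=1 ccw push"""
    q=np.radians(th); e=np.array([np.cos(q),np.sin(q)]); t=s*np.array([-e[1],e[0]])
    p=HUB+r*e-(.017+gap)*t; x=np.array([*-t,0])*s; zz=np.array([0,0,-1.])
    return [*p,z],np.column_stack([x,np.cross(zz,x),zz])
E
python3 - <<'E'
from m import *
I=166.5
env.move_ptp(*pose(I,.012,.12))
env.movel(*pose(I,.012),max_speed=.1)
f=lambda:np.array(telemetry.current_wrist_force()).round(1)
print(f(),telemetry.current_joint_positions().round(1) if hasattr(telemetry.current_joint_positions(),'round') else '')
print(env.movel(pose(I,-.004)[0],max_speed=.03,until_force=1.2)); 
p=np.array(telemetry.current_eef_pos()); P,R=pose(I,0); print('gap at contact mm',(np.array(P)-p)@R[:,0]*-1e3,f())
for a in np.arange(I,I+81,9):
    env.movel(*pose(a,0),max_speed=.04); print(a,f(),round(telemetry.current_time(),2))
a=I+81
env.movel(pose(a,.015)[0],max_speed=.1); env.movel(pose(a,.015,.12)[0],max_speed=.2)
env.move_ptp([HUB[0]-.06,HUB[1]-.02,.30],np.array([[1,0,0],[0,-1,0],[0,0,-1.]]))
d=grab('wrist','w2'); hub,L,_=measure(d,HUB); index(d,hub,L,a); print(telemetry.current_time())
E
```

```text
[-0.5 -0.1  0.4] [  0.3  11.5 114.8   0.   53.6  13.8]
True
gap at contact mm -0.9389134020825153 [0.  0.2 0.5]
166.5 [ 0.1 -0.6 -0.5] 5.6
175.5 [0.1 0.8 0.1] 5.91
184.5 [-0.2  1.4 -0.2] 6.22
193.5 [-0.2  1.   0.1] 6.53
202.5 [-0.5  0.9 -0. ] 6.83
211.5 [-0.2  2.5 -0.7] 7.14
220.5 [ 0.3  1.6 -1. ] 7.45
229.5 [-0.1  2.  -0.1] 7.76
238.5 [-0.6  1.6 -0.1] 8.07
hub [0.52929283 0.03607764] long -101.95560284230018 3.5 index -120.2947139580214 2.25 err 18.33911111572121
index dir -119.944046 via centre -120.7547734773545 axis offset mm -0.4469640552997589 n 87 err 17.988443178207632
11.05
```

View pics/w2.png

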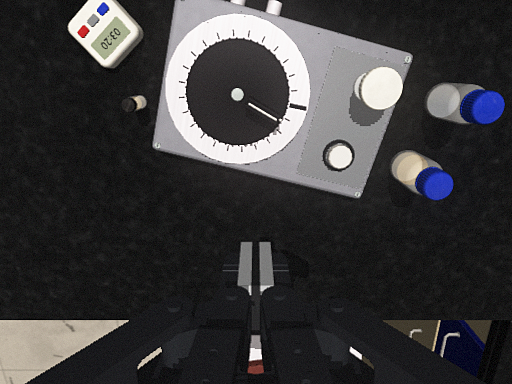

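The index now stands at about -120.3°, 18° short of the long line, with everything else undisturbed. I'll push on to about 1.5° short, check closer, then trim.

```bash
cat >> m.py <<'E'
def look(name,a):
    env.move_ptp([HUB[0]-.045,HUB[1],.22],np.array([[1,0,0],[0,-1,0],[0,0,-1.]]))
    d=grab('wrist',name); hub,L,_=measure(d,HUB); I=index(d,hub,L,a); print('t',telemetry.current_time()); return d,L,I
def push(a0,a1):
    env.move_ptp(*pose(a0,.012,.12)); env.movel(*pose(a0,.012),max_speed=.1); env.movel(*pose(a0,.003),max_speed=.05)
    n=max(2,int(np.ceil((a1-a0)/6))+1)
    for a in np.linspace(a0,a1,n): env.movel(*pose(a,0),max_speed=.03)
    print(telemetry.current_wrist_force()); env.movel(pose(a1,.015)[0],max_speed=.08); env.movel(pose(a1,.015,.12)[0],max_speed=.2)
E
python3 - <<'E'
from m import *
push(237.5,255.3); d,L,I=look('w3',256)
im=cv2.resize(d['pixels'][:230,120:400,::-1],None,fx=2.6,fy=2.6,interpolation=cv2.INTER_CUBIC); cv2.imwrite('pics/c3.png',im)
E
```

```text
[-2.13149508  1.17489894 -0.33629342]
hub [0.52916709 0.03603745] long -101.99367933252101 3.75 index -107.63622837348984 2.0 err 5.642549040968845
index dir -103.81143 via centre -104.46991854377961 axis offset mm -0.3591002896428108 n 121 err 1.817752552244599
t 18.8083
```

View pics/c3.png

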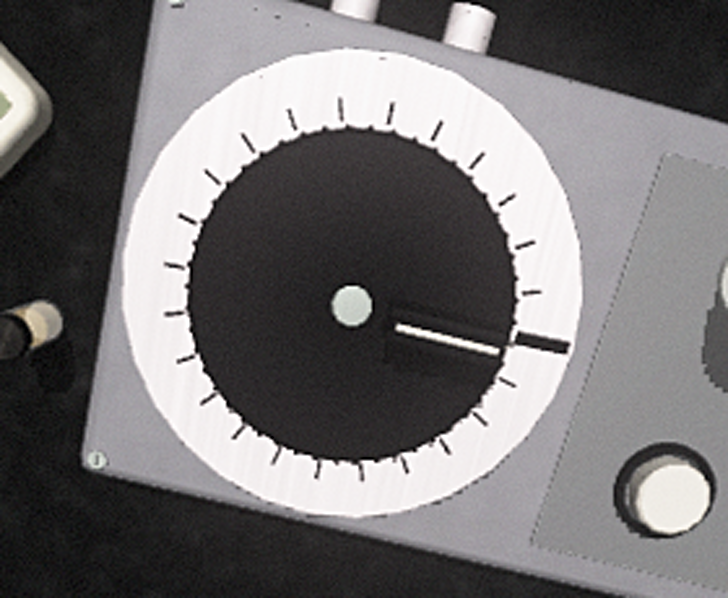

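The crop shows the fin line from (397,327) to (498,351), still about 2° short of the long line at (515,337)–(568,347). One small trim push should do it.

```bash
python3 - <<'E'
from m import *
push(254.3,257.3); d,L,I=look('w4',258)
im=cv2.resize(d['pixels'][:230,120:400,::-1],None,fx=2.6,fy=2.6,interpolation=cv2.INTER_CUBIC); cv2.imwrite('pics/c4.png',im)
g=cv2.cvtColor(d['pixels'],cv2.COLOR_RGB2GRAY).astype(int)
u,v=proj(d,[.4584,-.0839,.05]); yy,xx=np.mgrid[:384,:512]
c,s,_=blob((g>160)&(np.hypot(xx-u,yy-v)<26),u,v); print('key',c,s,ray(d,*c,.05))
E
```

```text
[-0.83796992  0.63000805 -0.26253024]
hub [0.52911708 0.03598478] long -101.92443992463093 3.5 index -106.29475832909499 1.75 err 4.370318404464058
index dir -102.16403 via centre -102.67941355679673 axis offset mm -0.28314022347331047 n 121 err 0.23959205779095782
t 26.2917
key [378.5008489  191.15280136] [365 178  28  27 589] [ 0.45837958 -0.08378654  0.05      ]
```

View pics/c4.png

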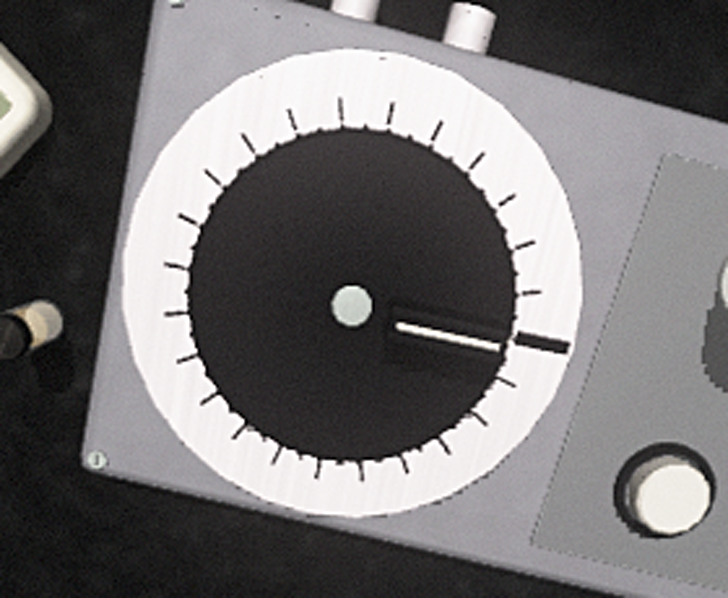

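The index is now within about 0.5° of the long line: the fin line at crop (397,326)–(498,347) points at the long line once parallax is allowed for. Next is the key.

```bash
python3 - <<'E'
from m import *
R=np.array([[1,0,0],[0,-1,0],[0,0,-1.]]); k=np.array([.4584,-.0838])
env.move_ptp([*k,.10],R); env.movel([*k,.060],max_speed=.1)
print('pre',telemetry.current_wrist_force())
hit=env.movel([*k,.041],max_speed=.015,until_force=10)
env.hold(.3); print(hit,telemetry.current_eef_pos(),telemetry.current_wrist_force())
env.movel([*k,.12],max_speed=.06)
d,L,I=look('w5',258); cv2.imwrite('pics/w5.png',d['pixels'][:,:,::-1]); print(telemetry.current_wrist_force())
E
```

```text
pre [ 0.43190971 -0.15139288  0.33177265]
True [ 0.45833994 -0.08381576  0.04406091] [-0.93091553  0.3105615   4.52392908]
hub [0.52926479 0.03606054] long -102.02923337386564 3.75 index -106.11740895951876 2.0 err 4.088175585653119
index dir -102.23626 via centre -102.92113467835767 axis offset mm -0.3759870305657387 n 119 err 0.20702608658359622
t 31.025
[-0.23904284 -1.2565881  -0.46456413]
```

View pics/w5.png

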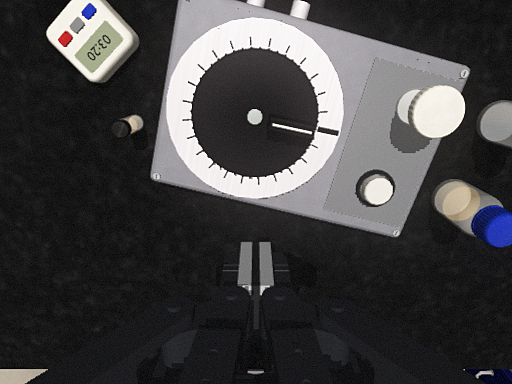

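```bash
python3 -c "
from h import *
print(workorder.finish_job())"
```

```text
the job is handed in; nothing more can be done
None
```

I pushed the dial round until its index was within about 1° of the long line, then pressed the key to its stop (about 5.9 mm of its 6 mm travel) and released it; nothing else was seen to move, and I handed the job in at about 31 s.

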